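# Draw battery cells from a gated chute into a held pan and set it on the scale

### The job

Pick up the steel catch pan by its handle, hold it level under the lip of the chute and raise it so that its rim lifts the gate by its two feet, and keep it up until all four cells have slid into the pan. Then lower the pan away and set it with the four cells upright on the middle of the scale's plate, and let go. Spill no cell on the bench, and do not move the gate or the cells with the fingers.

Things in the scene. Friction and masses are not known exactly. Their poses are not given: they have to be found in the camera images.
- dispenser: Fixed dispenser: an aluminium V chute sloping down 32 deg to its lip, on a dark post and base. Origin on the bench under the lip end; x points up the chute (cells slide toward -x), z up. Base (10 mm high) from x = 50 to 170 mm; the space under the lip is free. Chute fold: 150 mm high at x = 5 mm, 237 mm at x = 145 mm. Fixed gate guides at x = -8.5, y = +-31 mm, 150 to 217 mm high.
- chute_lip (a point): The point where the cells leave the chute: on its centre line in the plane of the gate, at the height of the fold's lower end, 150 mm above the bench (axes as the dispenser's).
- gate (a joint): Lift of the steel gate plate that shuts the chute's lip: 0 m shut, 0.036 m fully up. It slides straight up, weighs 60 g and falls shut by itself. Cells begin to pass at about 0.02 m; 0.024 m and more is well open, then all four slide out by themselves within 1.5 s. A leg hangs down on either side of the outlet, with a flat horizontal foot at its end.
- gate_feet (a point): Mid-way between the gate's two feet, level with their undersides (42 mm under the lip when shut, so 108 mm above the bench); moves with the gate, axes as the dispenser's. The feet reach from y = +-20 mm to +-63 mm, are 14 mm wide in x and 4 mm thick; the cells fall between them.
- pan_center (a point): Loose square sheet-steel catch pan, open on top, 80 g, outside 90 x 90 x 55 mm, walls 3 mm. Point: centre of its square body, half-way up (27.5 mm above its underside, 27.5 mm under its rim). x points away from the handle, z up. With pan x along the dispenser's x and its centre 20 mm to the -x side of gate_feet, both side walls lie under the feet and the cells land inside.
- pan_grip (a point): Centre of the pan's straight black handle, a level bar 14 mm wide (pan's y), 22 mm high and 66 mm long (pan's x); 80 mm from the pan's centre on the -x side and 12.5 mm higher (40 mm above the pan's underside). Axes as the pan's.
- scale_plate (a point): Centre of the top of the fixed bench scale's square steel plate, 130 x 130 mm, 33 mm above the bench. The grey housing is 150 x 150 mm, with a low display strip on its -x side reaching to x = -98 mm, 20 mm high.
- cell0_center (a point): Centre of a loose battery cell, short, 17 mm in diameter and 34.5 mm long, dark sleeve with a steel end, 17 g; the lowest in the chute, against the gate.
- cell1_center (a point): Centre of a loose battery cell, short, 17 mm in diameter and 34.5 mm long, dark sleeve with a steel end, 17 g; number 2 in line from the gate.
- cell2_center (a point): Centre of a loose battery cell, short, 17 mm in diameter and 34.5 mm long, dark sleeve with a steel end, 17 g; number 3 in line from the gate.
- cell3_center (a point): Centre of a loose battery cell, short, 17 mm in diameter and 34.5 mm long, dark sleeve with a steel end, 17 g; number 4 in line from the gate.

How it is judged:
On the way, in this order (a step that is already met when the one before it is completed fails the run):
1. the gate is being lifted by the pan, held in the air by the gripper (value of joint gate above 0.005 m and contact force between pan and gate above 0.05 N and height (world z) of pan_center above 0.08 m and contact force between the fingers and pan above 0.5 N), for 0.04 s.
2. all four cells are in the pan while the gripper still holds it up (x of cell0_center in the frame of pan_center between -0.042 and 0.042 m and y of cell0_center in the frame of pan_center between -0.042 and 0.042 m and z of cell0_center in the frame of pan_center between -0.028 and 0.026 m and x of cell1_center in the frame of pan_center between -0.042 and 0.042 m and y of cell1_center in the frame of pan_center between -0.042 and 0.042 m and z of cell1_center in the frame of pan_center between -0.028 and 0.026 m and x of cell2_center in the frame of pan_center between -0.042 and 0.042 m and y of cell2_center in the frame of pan_center between -0.042 and 0.042 m and z of cell2_center in the frame of pan_center between -0.028 and 0.026 m and x of cell3_center in the frame of pan_center between -0.042 and 0.042 m and y of cell3_center in the frame of pan_center between -0.042 and 0.042 m and z of cell3_center in the frame of pan_center between -0.028 and 0.026 m and height (world z) of pan_center above 0.08 m and contact force between the fingers and pan above 0.5 N), for 0.2 s.
At the end, for the whole second after the job is handed in: All four cells lie inside the pan, the pan stands upright (within 0.06 rad) on the scale's plate with its centre within 30 mm of the plate's centre, the gate has dropped shut (under 4 mm), and the pan is released (x of cell0_center in the frame of pan_center between -0.042 and 0.042 m and y of cell0_center in the frame of pan_center between -0.042 and 0.042 m and z of cell0_center in the frame of pan_center between -0.028 and 0.026 m and x of cell1_center in the frame of pan_center between -0.042 and 0.042 m and y of cell1_center in the frame of pan_center between -0.042 and 0.042 m and z of cell1_center in the frame of pan_center between -0.028 and 0.026 m and x of cell2_center in the frame of pan_center between -0.042 and 0.042 m and y of cell2_center in the frame of pan_center between -0.042 and 0.042 m and z of cell2_center in the frame of pan_center between -0.028 and 0.026 m and x of cell3_center in the frame of pan_center between -0.042 and 0.042 m and y of cell3_center in the frame of pan_center between -0.042 and 0.042 m and z of cell3_center in the frame of pan_center between -0.028 and 0.026 m and horizontal distance between pan_center and scale_plate below 0.03 m and z of pan_center in the frame of scale_plate between 0.024 and 0.031 m and angle between pan_center's own z axis and vertical below 0.06 rad and value of joint gate below 0.004 m); the robot touches nothing.
It fails at once if a cell lies on the bench or falls off it (height (world z) of any of cell0_center, cell1_center, cell2_center, cell3_center below 0.01 m).
It fails at once if the fingers push the gate (contact force between the fingers and gate above 1 N).
It fails at once if the fingers touch a cell (contact force between the fingers and cell0 above 0.5 N or contact force between the fingers and cell1 above 0.5 N or contact force between the fingers and cell2 above 0.5 N or contact force between the fingers and cell3 above 0.5 N).
It also fails if it takes over 54 s, if anything falls off the work surface, if the arm or the gripper's body presses on something with over 40 N, if the wrist force passes 120 N, or if a joint passes its speed limit or range.

### The arm

A 7-joint arm with a two-finger parallel gripper is mounted at the origin on a cart in front of the work surface, level with it; the furniture and walls round the work are solid. World frame = base frame: x ahead of the robot, y to its left, z up, the work surface at z = 0. Lengths are in m, angles in rad, forces in N, time in s.
With the tool pointing down it reaches from about 0.425 to 0.925 m from the base axis. Payload 6.8 kg.
Tool frame: the origin (TCP) lies midway between the tips of the shut fingers; the grasp point (between the pads) lies 19 mm behind it; z points along the fingers, y is the line along which they close (so a half turn about z gives the same grasp; the last joint's range is limited). The gripper opens to 85 mm and grips with 20 to 120 N. Pads are 22 mm wide; open, the fingers measure 114 mm over their backs; the gripper's body (76 mm by 85 mm) begins 54 mm behind the grasp point. The pads swing forward as they close: fully open they stand 13 mm farther back than shut.
Start: joints at [-1.286, 0.477, 0.022, 1.555, -0.011, 1.109, -0.083], TCP at [0.258, 0.624, 0.231] pointing down, gripper open.
Joint ranges: [-2.96, 2.96], [-0.34, 2.1], [-1.41, 1.46], [0.24, 2.44], [-1.37, 4.51], [0.17, 1.92], [-2.96, 2.96]. Speed limits (rad/s): [2.39, 2.39, 3.14, 3.14, 3.14, 3.14, 3.14].

### API

Orientations are given as a unit quaternion [w, x, y, z].
In Python, from station import * gives the robot as it stands. The module is installed in compiled form; this text tells all that it offers.
- The arm moves only by the shell command python3 -m jog 'ROWS' [OPENING] [FORCE]. ROWS is JSON, a list of rows, each an object of numbers: "x", "y", "z": the shift along the tool's x, y, z in m; "ax", "ay", "az": the turn, a rotation vector about the tool's x, y, z in rad. In form: [{"x": .., "y": .., "z": .., "ax": .., "ay": .., "az": ..}, ...]. A call has 1 to 12 rows; each row is the pose to reach, as a shift and turn from the pose commanded when the call began, along the tool's axes at that moment; what a row does not reach only later rows make up. A row lasts 1/10 s, in which the tool goes at most 50 mm and 8.59 degrees, less where a joint would pass 70% of its speed; a pose out of reach is approached as far as the arm can. A call with a gripper value outside its range is refused whole. OPENING is the opening, from 0 (shut) to 1 (fully open), set as the call begins (- or left out, the last holds). The fingers move at their own pace and stop on an object; FORCE is the grip in N (left out, the last holds). Time passes only in rows, so rows that repeat a pose let the fingers close. It gives the time, the measured TCP pose, the force, the opening and the grip force at its end, in the units of the state.
- get_obs(): the state, without advancing time (a new reading comes with each control period).
- read_camera(name): name is "side" or "top" or "wrist"; returns the picture (420x560x3 uint8, red, green, blue); there is no depth.
- camera_params(name): a dict with "K" (3x3 intrinsics, pixels), "origin" and "attitude" of the camera in the world. Camera axes: x right, y up, looking along -z (the intrinsics and any distortion apply to the point x, -y, -z); pixel columns grow to the right and rows downward; lengths in m; the calibration is good to about 2 mm. A picture is of the moment at which its call begins: read the wrist's pose just before it. camera_params takes no time and is no camera call; for the wrist camera it gives the pose at the moment of the call.
- hand_in(): hands the job in; it is judged then, once.
The state is a dict: "t": time; "q": joint angles; "joint_vel": joint speeds; "joint_torque": joint torques, N m; "eef_pos": TCP position; "tool_rot": TCP orientation; "contact_force": force on the tool from outside, world axes, zero at the start; "torque": the same for the moment, N m; "gripper_width": opening from 0.0 (shut) to 1.0 (fully open); "grasp_force": force on a finger pad.
Only numpy, scipy, OpenCV 4.12 (cv2) and the standard library are available. Lean on these libraries where they do the work, as an engineer would, in place of code of your own. Each camera call takes 0.05 s, during which the arm holds its last target. There are 200 camera calls.

## Working session

There is one attempt and no reset: what is moved stays moved. The work goes in short steps, Python scripts to look and compute and a shell command to move; the robot and the scene stay as the last step left them, time stands still between calls to the robot, and variables do not carry over. Pictures are saved under pics/ and viewed, at most 10 in all, crops included, and the job is handed in when it is done.

```bash
mkdir -p pics; python3 - <<'E'
from station import *
import cv2
for n in ("top","side"):
    cv2.imwrite(f"pics/{n}0.png",read_camera(n)[:,:,::-1]); p=camera_params(n); print(n,p)
o=get_obs(); print(o["t"],o["eef_pos"],o["tool_rot"])
E
```

```text
top {'K': array([[437.675852  ,   0.        , 284.9137671 ],
       [  0.        , 437.675852  , 213.58498042],
       [  0.        ,   0.        ,   1.        ]]), 'origin': array([ 0.43174868, -0.03752817,  1.27678721]), 'attitude': array([-0.70004776, -0.0436933 ,  0.0338079 ,  0.71195579])}
side {'K': array([[476.6175607 ,   0.        , 277.81640589],
       [  0.        , 476.6175607 , 209.49885208],
       [  0.        ,   0.        ,   1.        ]]), 'origin': array([0.32965473, 0.68819428, 0.8125552 ]), 'attitude': array([-0.1417339 , -0.06656696,  0.40803276,  0.8994385 ])}
0.1 [0.25817026 0.62313155 0.23043335] [-1.00146291e-04  1.95117102e-01  9.80779629e-01 -7.91167745e-04]
```

View pics/top0.png

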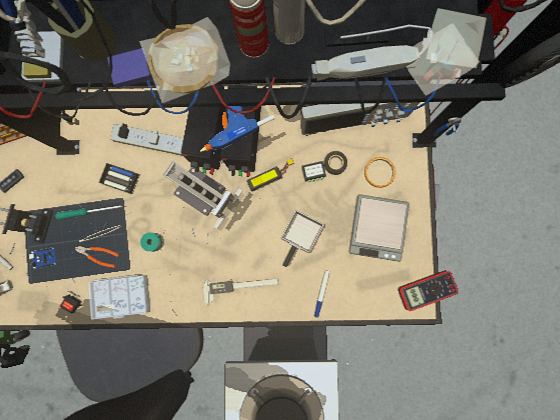

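View pics/side0.png

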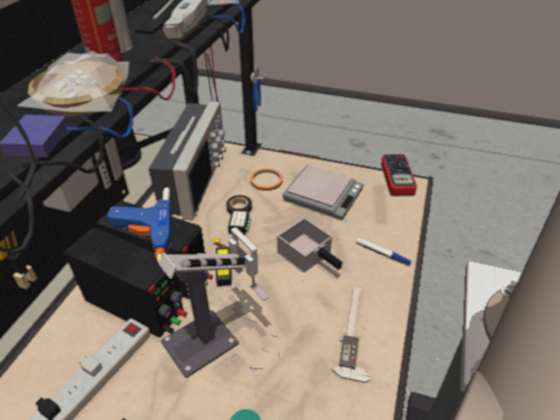

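Top view: the dispenser is around (205,190) with its lip toward the lower right, the pan is at (303,231) with its handle at (289,257), and the scale is at (380,225). I'll zoom in.

```bash
python3 - <<'E'
import cv2
a=cv2.imread("pics/top0.png")[150:290,160:420]; cv2.imwrite("pics/topc.png",cv2.resize(a,None,fx=3,fy=3,interpolation=cv2.INTER_CUBIC))
a=cv2.imread("pics/side0.png")[160:380,150:370]; cv2.imwrite("pics/sidec.png",cv2.resize(a,(594,594),interpolation=cv2.INTER_CUBIC))
E
```

```text
(no output)
```

View pics/topc.png

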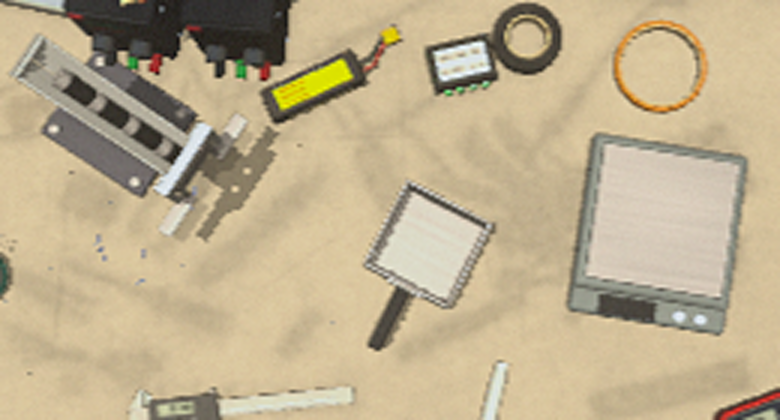

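View pics/sidec.png

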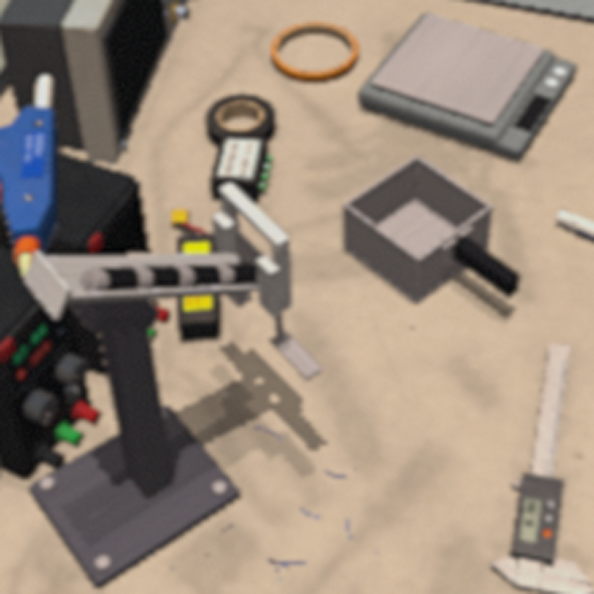

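The crops (3x top, 2.7x side) show the pan rim corners, the handle tip, the plate corners and both feet clearly. Next I'll fit poses.

```bash
cat > h.py <<'E'
from station import *
import numpy as np
from scipy.spatial.transform import Rotation as R
from scipy.optimize import least_squares
def rot(q): q=np.array(q); return R.from_quat([q[1],q[2],q[3],q[0]])
def proj(p,P):
    c=rot(p["attitude"]).inv().apply(np.atleast_2d(P)-p["origin"])*[1,-1,-1]
    u=c@np.array(p["K"]).T; return u[:,:2]/u[:,2:]
def ray(p,uv,z):
    d=np.linalg.inv(p["K"])@[uv[0],uv[1],1]; d=rot(p["attitude"]).apply(d*[1,-1,-1])
    return p["origin"]+d*(z-p["origin"][2])/d[2]
def fit(obs,x0):
    "obs: list of (cam params, uv, local xyz); pose x,y,yaw"
    def f(v):
        M=R.from_euler("z",v[2])
        return np.concatenate([proj(p,M.apply(L)+[v[0],v[1],0])[0]-uv for p,uv,L in obs])
    s=least_squares(f,x0); return s.x,np.abs(s.fun).max().round(2)
E
python3 - <<'E'
from h import *
T,S=camera_params("top"),camera_params("side")
t=lambda u,v:np.array([160+u/3,150+v/3])-[1/3,1/3]
s=lambda u,v:np.array([150+u/2.7,160+v/2.7])-[.3,.3]
h=.045
print("pan corners top")
for c in [(410,183),(495,226),(449,307),(365,266)]: print(ray(T,t(*c),.055).round(4))
print("tip",ray(T,t(376,347),.051).round(4))
print("plate")
for c in [(600,138),(742,158),(720,306),(586,292)]: print(ray(T,t(*c),.033).round(4))
print("feet")
for c in [(235,114),(247,120),(163,230),(178,235)]: print(ray(T,t(*c),.112).round(4))
pan=[(T,t(410,183),[h,h,.055]),(T,t(495,226),[h,-h,.055]),(T,t(449,307),[-h,-h,.055]),(T,t(365,266),[-h,h,.055]),
 (T,t(376,347),[-.113,0,.051]),
 (S,s(345,208),[h,h,.055]),(S,s(418,160),[h,-h,.055]),(S,s(491,210),[-h,-h,.055]),(S,s(418,300),[-h,h,.0])]
for sel in (pan,pan[:5],pan[5:]): print("pan",fit(sel,[.45,-.1,-.4]))
b=.065
pl=[(T,t(600,138),[b,b,.033]),(T,t(742,158),[b,-b,.033]),(T,t(720,306),[-b,-b,.033]),(T,t(586,292),[-b,b,.033]),
 (S,s(361,90),[b,b,.033]),(S,s(430,13),[b,-b,.033]),(S,s(549,50),[-b,-b,.033]),(S,s(492,122),[-b,b,.033])]
for sel in (pl,pl[:4],pl[4:]): print("scale",fit(sel,[.45,-.3,-.1]))
f=.007
g=[(T,t(235,114),[f,-.063,.112]),(T,t(247,120),[-f,-.063,.112]),(T,t(163,230),[f,.063,.112]),(T,t(178,235),[-f,.063,.112]),
 (S,s(320,370),[-f,.063,.112]),(S,s(302,378),[f,.063,.112])]
for sel in (g,g[:4],g[4:]): print("feet",fit(sel,[.5,.1,.4]))
E
```

```text
pan corners top
[ 0.5741 -0.0537  0.055 ]
[ 0.5323 -0.1322  0.055 ]
[ 0.4578 -0.0877  0.055 ]
[ 0.4971 -0.0104  0.055 ]
tip [ 0.4221 -0.0194  0.051 ]
plate
[ 0.6167 -0.2362  0.033 ]
[ 0.595  -0.3703  0.033 ]
[ 0.455  -0.3432  0.033 ]
[ 0.4703 -0.2179  0.033 ]
feet
[0.6328 0.1033 0.112 ]
[0.6271 0.0925 0.112 ]
[0.5292 0.168  0.112 ]
[0.5245 0.1546 0.112 ]
pan (array([ 0.51545275, -0.06944514, -0.49788902]), np.float64(2.61))
pan (array([ 0.51652596, -0.07157172, -0.50379714]), np.float64(1.64))
pan (array([ 0.51406939, -0.06595085, -0.49724866]), np.float64(2.81))
scale (array([ 0.53488495, -0.2903209 , -0.16769712]), np.float64(4.02))
scale (array([ 0.53407665, -0.29189109, -0.14860793]), np.float64(3.24))
scale (array([ 0.53513966, -0.28708514, -0.19156138]), np.float64(2.51))
feet (array([0.5787344 , 0.1320068 , 0.98367606]), np.float64(2.41))
feet (array([0.57842254, 0.12957956, 1.02137212]), np.float64(1.3))
feet (array([0.57244452, 0.12759804, 0.82609286]), np.float64(0.02))
```

```bash
cat >> h.py <<'E'
def go(pos,yaw_y):
    "shift/turn in tool axes to TCP pos, tool down, tool y at world angle yaw_y (deg)"
    o=get_obs(); Rt=rot(o["tool_rot"]); a=np.radians(yaw_y)
    y=np.array([np.cos(a),np.sin(a),0]); z=np.array([0,0,-1.]); x=np.cross(y,z)
    G=R.from_matrix(np.c_[x,y,z])
    print("shift",Rt.inv().apply(np.array(pos)-o["eef_pos"]).round(4),"turn",(Rt.inv()*G).as_rotvec().round(4),"t",o["t"])
E
python3 - <<'E'
from h import *
p=camera_params("wrist"); o=get_obs(); Rt=rot(o["tool_rot"])
print(Rt.inv().apply(p["origin"]-o["eef_pos"]), Rt.inv().apply(rot(p["attitude"]).apply([0,0,-1])),p["K"][0,0])
c,s=np.cos(-.5),np.sin(-.5)
go([.515-.08*c,-.07-.08*s,.22],61.3); go([.515-.08*c,-.07-.08*s,.22],61.3-180)
E
```

```text
[ 0.07417288  0.00020896 -0.14284848] [-2.93888128e-01  5.24103708e-04  9.55839680e-01] 298.20555627747024
shift [-0.423  -0.5335  0.0113] turn [-0.0016  0.0002  0.1082] t 0.1
shift [-0.423  -0.5335  0.0113] turn [-3.0000e-04 -2.4000e-03 -3.0334e+00] t 0.1
```

```bash
python3 -m jog '[{"x":-0.25,"y":-0.22},{"x":-0.25,"y":-0.22},{"x":-0.25,"y":-0.22},{"x":-0.25,"y":-0.22},{"x":-0.25,"y":-0.22},{"x":-0.25,"y":-0.22},{"x":-0.25,"y":-0.22},{"x":-0.25,"y":-0.22},{"x":-0.25,"y":-0.22},{"x":-0.25,"y":-0.22}]' 1
python3 - <<'E'
from h import *
c,s=np.cos(-.5),np.sin(-.5)
go([.515-.08*c,-.07-.08*s,.22],61.3); print(get_obs()["q"],get_obs()["eef_pos"])
E
```

```text
shift [-0.423  -0.5335  0.0113] turn [-0.0016  0.0002  0.1082] t 0.1
[-1.2861216   0.47773144  0.02233811  1.55630545 -0.0115013   1.1092788
 -0.08310306] [0.25817026 0.62313155 0.23043335]validation failed for argument at $[0]...
```

```bash
python3 -m jog '[{"x":-0.25,"y":-0.22,"z":0,"ax":0,"ay":0,"az":0},{"x":-0.25,"y":-0.22,"z":0,"ax":0,"ay":0,"az":0},{"x":-0.25,"y":-0.22,"z":0,"ax":0,"ay":0,"az":0},{"x":-0.25,"y":-0.22,"z":0,"ax":0,"ay":0,"az":0},{"x":-0.25,"y":-0.22,"z":0,"ax":0,"ay":0,"az":0},{"x":-0.25,"y":-0.22,"z":0,"ax":0,"ay":0,"az":0},{"x":-0.25,"y":-0.22,"z":0,"ax":0,"ay":0,"az":0},{"x":-0.25,"y":-0.22,"z":0,"ax":0,"ay":0,"az":0},{"x":-0.25,"y":-0.22,"z":0,"ax":0,"ay":0,"az":0}]' 1
python3 - <<'E'
from h import *
c,s=np.cos(-.5),np.sin(-.5)
go([.515-.08*c,-.07-.08*s,.22],61.3); print(get_obs()["q"],get_obs()["eef_pos"])
E
```

```text
t: 1.0
eef_pos: [0.4052, 0.3242, 0.2312]
tool_rot: [-0.0, 0.196, 0.981, 0.0]
contact_force: [0.4, 1.1, -0.8]
gripper_width: 1.0
grasp_force: 0.0
shift [-0.1733 -0.3133  0.0112] turn [ 0.     -0.0003  0.1064] t 1.0
[-0.90007005  0.21918043  0.12249163  1.93223731 -0.03211806  0.99206556
  0.41339601] [0.4052215  0.32422809 0.23125   ]
```

```bash
python3 -m jog '[{"x":-0.173,"y":-0.313,"z":0.011,"ax":0,"ay":0,"az":0.106},{"x":-0.173,"y":-0.313,"z":0.011,"ax":0,"ay":0,"az":0.106},{"x":-0.173,"y":-0.313,"z":0.011,"ax":0,"ay":0,"az":0.106},{"x":-0.173,"y":-0.313,"z":0.011,"ax":0,"ay":0,"az":0.106},{"x":-0.173,"y":-0.313,"z":0.011,"ax":0,"ay":0,"az":0.106},{"x":-0.173,"y":-0.313,"z":0.011,"ax":0,"ay":0,"az":0.106},{"x":-0.173,"y":-0.313,"z":0.011,"ax":0,"ay":0,"az":0.106},{"x":-0.173,"y":-0.313,"z":0.011,"ax":0,"ay":0,"az":0.106},{"x":-0.173,"y":-0.313,"z":0.011,"ax":0,"ay":0,"az":0.106},{"x":-0.173,"y":-0.313,"z":0.011,"ax":0,"ay":0,"az":0.106}]' 1
python3 - <<'E'
from h import *
import cv2,pickle
p=camera_params("wrist"); im=read_camera("wrist"); pickle.dump(p,open("w1.pkl","wb"))
cv2.imwrite("pics/w1.png",im[:,:,::-1]); print(get_obs()["q"])
for L in ([.045,.045,.055],[.045,-.045,.055],[-.045,-.045,.055],[-.045,.045,.055],[-.113,0,.051]):
    print(proj(p,R.from_euler("z",-.5).apply(L)+[.515,-.07,0]).round(1))
E
```

```text
t: 2.0
eef_pos: [0.4454, -0.0285, 0.2202]
tool_rot: [-0.0, 0.245, 0.969, 0.0]
contact_force: [0.6, 0.2, 0.0]
gripper_width: 0.998
grasp_force: 0.0
[-0.45783087  0.10301837  0.41351799  2.11157457 -0.0518582   0.93653836
  1.0603793 ]
[[313.8 294.5]]
[[237.8 294.1]]
[[234.9 222.4]]
[[317.  222.9]]
[[276.2 159.8]]
```

View pics/w1.png

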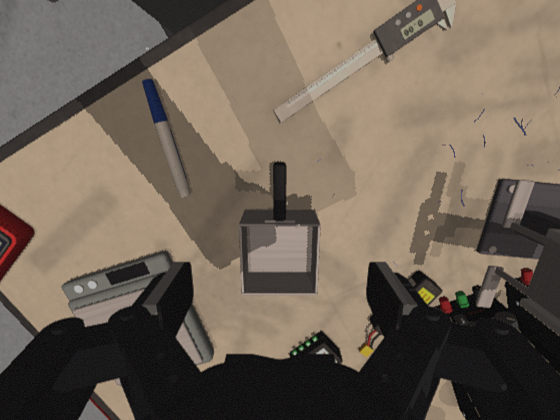

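Wrist view: the far rim corners are at about (241,293) and (317,293), and the handle tip is at (278.5,162). That is about 2.5 px right of the prediction, so I'll refit with these.

```bash
python3 - <<'E'
from h import *
import pickle,cv2
p=pickle.load(open("w1.pkl","rb")); h=.045
o=[(p,[316.5,293.5],[h,h,.055]),(p,[241,293.5],[h,-h,.055]),(p,[278.5,161.5],[-.113,0,.051])]
v,r=fit(o,[.51,-.07,-.5]); print(v,r)
g=v[:2]-.08*np.array([np.cos(v[2]),np.sin(v[2])]); print(g)
go([g[0],g[1],.021+.00],np.degrees(v[2])+90)
im=cv2.imread("pics/w1.png")[140:310,220:340]; cv2.imwrite("pics/w1c.png",cv2.resize(im,(420,595),interpolation=cv2.INTER_CUBIC))
E
```

```text
[ 0.51674367 -0.06729183 -0.49314117] 1.43
[ 0.44627565 -0.02942022]
shift [-0.0015 -0.0006  0.1992] turn [ 0.0002 -0.0005 -0.0018] t 2.05
```

View pics/w1c.png

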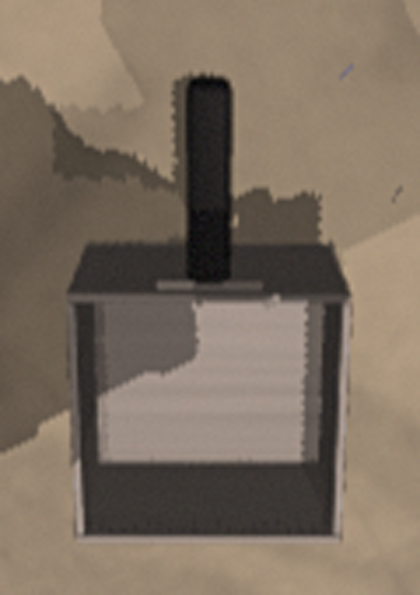

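```bash
python3 - <<'E'
from h import *
import pickle
p=pickle.load(open("w1.pkl","rb")); h=.045
o=[(p,[316.7,294],[h,h,.055]),(p,[241.5,294],[h,-h,.055]),(p,[239.2,224],[-h,-h,.055]),(p,[319.5,224],[-h,h,.055]),(p,[279.5,161.5],[-.113,0,.051])]
v,r=fit(o,[.51,-.07,-.5]); print(v,r)
g=v[:2]-.08*np.array([np.cos(v[2]),np.sin(v[2])]); print(g)
go([g[0],g[1],.021],np.degrees(v[2])+90)
E
```

```text
[ 0.51774446 -0.0671097  -0.49630228] 1.1
[ 0.44739651 -0.02901552]
shift [-0.0023  0.0003  0.1992] turn [ 0.0002 -0.0005  0.0014] t 2.05
```

Good, consistent with the given sizes. I'll descend, close and lift, all at moderate speed.

```bash
python3 -m jog '[{"x":-0.002,"y":0,"z":0.04,"ax":0,"ay":0,"az":0},{"x":-0.002,"y":0,"z":0.08,"ax":0,"ay":0,"az":0},{"x":-0.002,"y":0,"z":0.12,"ax":0,"ay":0,"az":0},{"x":-0.002,"y":0,"z":0.15,"ax":0,"ay":0,"az":0},{"x":-0.002,"y":0,"z":0.175,"ax":0,"ay":0,"az":0},{"x":-0.002,"y":0,"z":0.19,"ax":0,"ay":0,"az":0},{"x":-0.002,"y":0,"z":0.198,"ax":0,"ay":0,"az":0},{"x":-0.002,"y":0,"z":0.199,"ax":0,"ay":0,"az":0},{"x":-0.002,"y":0,"z":0.199,"ax":0,"ay":0,"az":0}]' 1
python3 -m jog '[{"x":0,"y":0,"z":0,"ax":0,"ay":0,"az":0},{"x":0,"y":0,"z":0,"ax":0,"ay":0,"az":0},{"x":0,"y":0,"z":0,"ax":0,"ay":0,"az":0},{"x":0,"y":0,"z":0,"ax":0,"ay":0,"az":0},{"x":0,"y":0,"z":0,"ax":0,"ay":0,"az":0},{"x":0,"y":0,"z":0,"ax":0,"ay":0,"az":0},{"x":0,"y":0,"z":0,"ax":0,"ay":0,"az":0},{"x":0,"y":0,"z":0,"ax":0,"ay":0,"az":0},{"x":0,"y":0,"z":0,"ax":0,"ay":0,"az":0},{"x":0,"y":0,"z":0,"ax":0,"ay":0,"az":0}]' 0 90
```

```text
t: 2.95
eef_pos: [0.4473, -0.0308, 0.0216]
tool_rot: [0.0, 0.246, 0.969, 0.0]
contact_force: [0.2, 0.1, 0.3]
gripper_width: 1.002
grasp_force: 0.0
t: 3.95
eef_pos: [0.4471, -0.0317, 0.0216]
tool_rot: [0.0, 0.247, 0.969, 0.0]
contact_force: [-1.0, 0.5, 5.7]
gripper_width: 0.146
grasp_force: 87.6
```

```bash
python3 -m jog '[{"x":0,"y":0,"z":-0.02,"ax":0,"ay":0,"az":0},{"x":0,"y":0,"z":-0.035,"ax":0,"ay":0,"az":0},{"x":0,"y":0,"z":-0.035,"ax":0,"ay":0,"az":0}]' 0 90
python3 - <<'E'
from h import *
c,s=np.cos(1.),np.sin(1.)
go([.579-.21*c,.13-.21*s,.056],90+np.degrees(1.0)); o=get_obs(); print(o["eef_pos"],rot(o["tool_rot"]).as_matrix().round(3),o["torque"],o["grasp_force"],o["gripper_width"])
E
```

```text
t: 4.25
eef_pos: [0.448, -0.0317, 0.0575]
tool_rot: [0.001, 0.247, 0.969, 0.001]
contact_force: [-0.1, -0.4, -0.4]
gripper_width: 0.144
grasp_force: 87.6
shift [-0.0226 -0.0048  0.0016] turn [-3.0000e-04  3.2000e-03 -1.4989e+00] t 4.25
[ 0.44798164 -0.03165086  0.05753402] [[-0.878  0.478  0.003]
 [ 0.478  0.878  0.   ]
 [-0.002  0.002 -1.   ]] [ 0.02304819 -0.015097    0.04399686] 87.59440183639526 0.14408962872307912
```

```bash
python3 -m jog '[{"x":-0.023,"y":-0.005,"z":0,"ax":0,"ay":0,"az":-0.12},{"x":-0.023,"y":-0.005,"z":0,"ax":0,"ay":0,"az":-0.25},{"x":-0.023,"y":-0.005,"z":0,"ax":0,"ay":0,"az":-0.39},{"x":-0.023,"y":-0.005,"z":0,"ax":0,"ay":0,"az":-0.53},{"x":-0.023,"y":-0.005,"z":0,"ax":0,"ay":0,"az":-0.67},{"x":-0.023,"y":-0.005,"z":0,"ax":0,"ay":0,"az":-0.81},{"x":-0.023,"y":-0.005,"z":0,"ax":0,"ay":0,"az":-0.95},{"x":-0.023,"y":-0.005,"z":0,"ax":0,"ay":0,"az":-1.09},{"x":-0.023,"y":-0.005,"z":0,"ax":0,"ay":0,"az":-1.23},{"x":-0.023,"y":-0.005,"z":0,"ax":0,"ay":0,"az":-1.36},{"x":-0.023,"y":-0.005,"z":0,"ax":0,"ay":0,"az":-1.45},{"x":-0.023,"y":-0.005,"z":0,"ax":0,"ay":0,"az":-1.5}]'
python3 -m jog '[{"x":0,"y":0,"z":0,"ax":0,"ay":0,"az":0},{"x":0,"y":0,"z":0,"ax":0,"ay":0,"az":0}]'
python3 - <<'E'
from h import *
import cv2,pickle
p=camera_params("wrist"); im=read_camera("wrist"); pickle.dump(p,open("w2.pkl","wb"))
t=read_camera("top"); cv2.imwrite("pics/top2.png",t[:,:,::-1])
cv2.imwrite("pics/w2.png",im[:,:,::-1])
c,s=np.cos(1.),np.sin(1.); go([.579-.21*c,.13-.21*s,.056],90+np.degrees(1.0)); print(get_obs()["q"])
for L in ([-.007,.063,.108],[-.007,-.063,.108],[-.007,.02,.108],[-.007,-.02,.108]): print(proj(p,R.from_euler("z",1.).apply(L)+[.579,.13,0]).round(1))
E
```

```text
t: 5.45
eef_pos: [0.4641, -0.0469, 0.0554]
tool_rot: [-0.0, -0.481, 0.877, 0.001]
contact_force: [0.8, -1.0, 0.2]
gripper_width: 0.152
grasp_force: 87.6
t: 5.65
eef_pos: [0.4643, -0.047, 0.0557]
tool_rot: [-0.0, -0.479, 0.878, 0.0]
contact_force: [0.1, -0.8, -1.1]
gripper_width: 0.149
grasp_force: 87.6
shift [-0.0008 -0.0007 -0.    ] turn [ 0.0005 -0.0001  0.0001] t 5.75
[ 0.01519588  0.40704685 -0.05720298  2.17776147  0.04239325  0.55830026
  2.49757018]
[[390.1 632.9]]
[[167.2 633.3]]
[[314.1 633. ]]
[[243.3 633.1]]
```

View pics/w2.png

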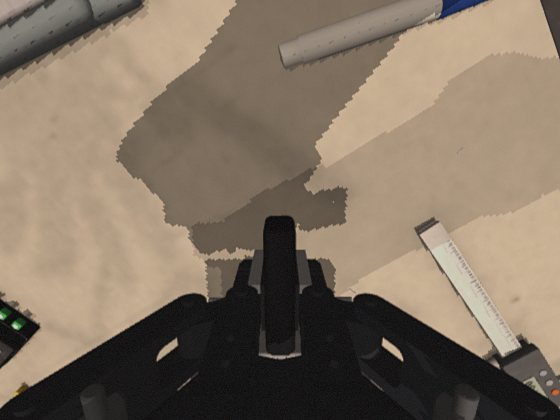

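The wrist view now shows only the held handle, at about (280,285), and the gate is out of sight, so I'll use the fixed cameras. I'll move in under the feet and check there.

```bash
python3 -m jog '[{"x":-0.015,"y":-0.001,"z":0,"ax":0,"ay":0,"az":0},{"x":-0.04,"y":-0.001,"z":0,"ax":0,"ay":0,"az":0},{"x":-0.065,"y":-0.001,"z":0,"ax":0,"ay":0,"az":0},{"x":-0.09,"y":-0.001,"z":0,"ax":0,"ay":0,"az":0},{"x":-0.105,"y":-0.001,"z":0,"ax":0,"ay":0,"az":0},{"x":-0.11,"y":-0.001,"z":0,"ax":0,"ay":0,"az":0},{"x":-0.11,"y":-0.001,"z":0,"ax":0,"ay":0,"az":0}]'
python3 - <<'E'
from h import *
import cv2
t=read_camera("top");s=read_camera("side"); o=get_obs(); print(o["eef_pos"],o["contact_force"])
a=cv2.resize(t[140:260,170:290],(400,400),interpolation=cv2.INTER_CUBIC); b=cv2.resize(s[200:340,180:320],(400,400),interpolation=cv2.INTER_CUBIC)
cv2.imwrite("pics/c3.png",np.hstack([a,b])[:,:,::-1])
E
```

```text
t: 6.45
eef_pos: [0.5249, 0.0455, 0.0561]
tool_rot: [-0.0, -0.48, 0.877, 0.0]
contact_force: [-1.0, 0.2, -1.1]
gripper_width: 0.15
grasp_force: 87.6
[0.52414101 0.04391036 0.05608024] [ 0.26983025 -1.05420124 -0.79977715]
```

View pics/c3.png

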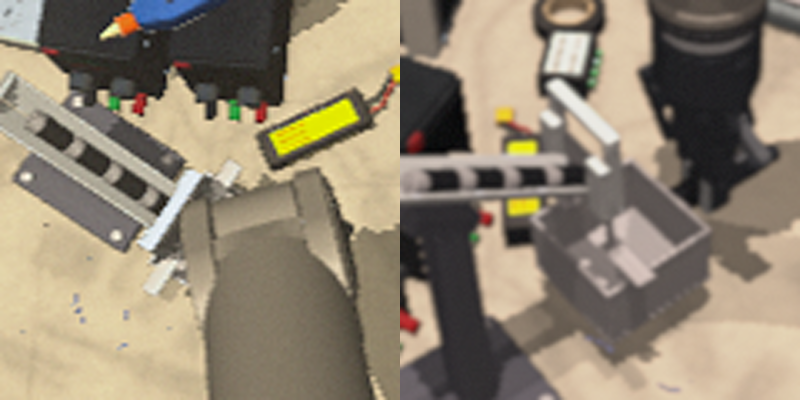

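The side crop shows the pan rim squarely under the gate, with the near foot over the side wall. Next I'll raise it gently to about 27 mm of lift.

```bash
python3 -m jog '[{"x":0,"y":0,"z":-0.008,"ax":0,"ay":0,"az":0},{"x":0,"y":0,"z":-0.016,"ax":0,"ay":0,"az":0},{"x":0,"y":0,"z":-0.02,"ax":0,"ay":0,"az":0},{"x":0,"y":0,"z":-0.024,"ax":0,"ay":0,"az":0},{"x":0,"y":0,"z":-0.028,"ax":0,"ay":0,"az":0},{"x":0,"y":0,"z":-0.033,"ax":0,"ay":0,"az":0},{"x":0,"y":0,"z":-0.038,"ax":0,"ay":0,"az":0},{"x":0,"y":0,"z":-0.043,"ax":0,"ay":0,"az":0},{"x":0,"y":0,"z":-0.047,"ax":0,"ay":0,"az":0},{"x":0,"y":0,"z":-0.048,"ax":0,"ay":0,"az":0},{"x":0,"y":0,"z":-0.048,"ax":0,"ay":0,"az":0},{"x":0,"y":0,"z":-0.048,"ax":0,"ay":0,"az":0}]'
python3 -m jog '[{"x":0,"y":0,"z":0,"ax":0,"ay":0,"az":0},{"x":0,"y":0,"z":0,"ax":0,"ay":0,"az":0},{"x":0,"y":0,"z":0,"ax":0,"ay":0,"az":0},{"x":0,"y":0,"z":0,"ax":0,"ay":0,"az":0},{"x":0,"y":0,"z":0,"ax":0,"ay":0,"az":0},{"x":0,"y":0,"z":0,"ax":0,"ay":0,"az":0},{"x":0,"y":0,"z":0,"ax":0,"ay":0,"az":0},{"x":0,"y":0,"z":0,"ax":0,"ay":0,"az":0},{"x":0,"y":0,"z":0,"ax":0,"ay":0,"az":0},{"x":0,"y":0,"z":0,"ax":0,"ay":0,"az":0},{"x":0,"y":0,"z":0,"ax":0,"ay":0,"az":0},{"x":0,"y":0,"z":0,"ax":0,"ay":0,"az":0}]'
python3 - <<'E'
from h import *
import cv2
t=read_camera("top");s=read_camera("side"); o=get_obs(); print(o["eef_pos"],o["contact_force"],o["torque"])
a=cv2.resize(t[140:260,170:290],(400,400),interpolation=cv2.INTER_CUBIC); b=cv2.resize(s[200:340,180:320],(400,400),interpolation=cv2.INTER_CUBIC)
cv2.imwrite("pics/c4.png",np.hstack([a,b])[:,:,::-1])
E
```

```text
t: 7.75
eef_pos: [0.5248, 0.0451, 0.1041]
tool_rot: [-0.0, -0.48, 0.877, 0.0]
contact_force: [-0.0, 0.8, -1.5]
gripper_width: 0.147
grasp_force: 88.4
t: 8.95
eef_pos: [0.5248, 0.045, 0.1043]
tool_rot: [-0.0, -0.48, 0.877, 0.0]
contact_force: [-0.0, 0.4, -2.2]
gripper_width: 0.15
grasp_force: 88.4
[0.52483869 0.04502411 0.10428447] [ 0.84616063 -0.13824885 -2.51199522] [-0.14380619  0.14675772  0.06606629]
```

View pics/c4.png

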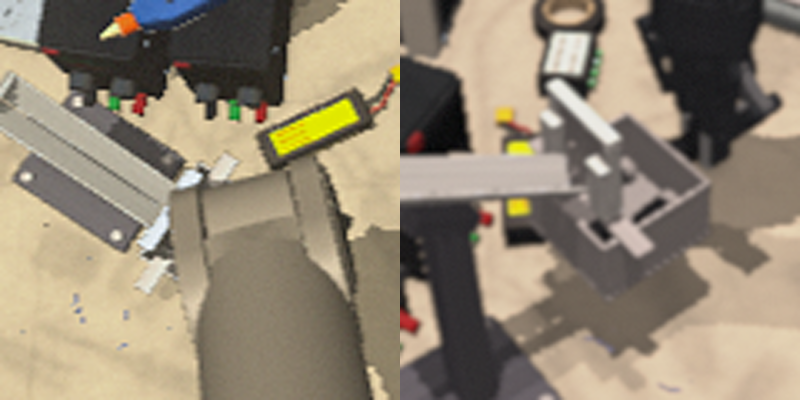

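Chute empty, with the cells lying in the pan (dark shapes inside at about (650,200) of the composite). Next: lower, back out and rise for the transfer.

```bash
python3 -m jog '[{"x":0,"y":0,"z":0.005,"ax":0,"ay":0,"az":0},{"x":0,"y":0,"z":0.01,"ax":0,"ay":0,"az":0},{"x":0,"y":0,"z":0.016,"ax":0,"ay":0,"az":0},{"x":0,"y":0,"z":0.022,"ax":0,"ay":0,"az":0},{"x":0,"y":0,"z":0.028,"ax":0,"ay":0,"az":0},{"x":0,"y":0,"z":0.034,"ax":0,"ay":0,"az":0},{"x":0,"y":0,"z":0.04,"ax":0,"ay":0,"az":0},{"x":0,"y":0,"z":0.046,"ax":0,"ay":0,"az":0},{"x":0,"y":0,"z":0.05,"ax":0,"ay":0,"az":0},{"x":0,"y":0,"z":0.052,"ax":0,"ay":0,"az":0},{"x":0,"y":0,"z":0.052,"ax":0,"ay":0,"az":0}]'
python3 -m jog '[{"x":0.008,"y":0,"z":0,"ax":0,"ay":0,"az":0},{"x":0.02,"y":0,"z":0,"ax":0,"ay":0,"az":0},{"x":0.035,"y":0,"z":0,"ax":0,"ay":0,"az":0},{"x":0.05,"y":0,"z":0,"ax":0,"ay":0,"az":0},{"x":0.065,"y":0,"z":0,"ax":0,"ay":0,"az":0},{"x":0.08,"y":0,"z":-0.005,"ax":0,"ay":0,"az":0},{"x":0.095,"y":0,"z":-0.015,"ax":0,"ay":0,"az":0},{"x":0.105,"y":0,"z":-0.03,"ax":0,"ay":0,"az":0},{"x":0.11,"y":0,"z":-0.042,"ax":0,"ay":0,"az":0},{"x":0.11,"y":0,"z":-0.05,"ax":0,"ay":0,"az":0},{"x":0.11,"y":0,"z":-0.05,"ax":0,"ay":0,"az":0}]'
python3 - <<'E'
from h import *
a=-.167;c,s=np.cos(a),np.sin(a)
go([.5345-.08*c,-.290-.08*s,.1],90+np.degrees(a)); o=get_obs(); print(o["contact_force"],o["q"])
E
```

```text
t: 10.15
eef_pos: [0.5247, 0.045, 0.052]
tool_rot: [-0.0, -0.48, 0.877, 0.0]
contact_force: [-1.6, 0.2, -0.7]
gripper_width: 0.149
grasp_force: 88.5
t: 11.25
eef_pos: [0.4668, -0.0474, 0.1038]
tool_rot: [0.002, -0.48, 0.877, -0.001]
contact_force: [-0.6, -0.2, -2.4]
gripper_width: 0.152
grasp_force: 88.5
shift [ 0.1991 -0.1142  0.0037] turn [-0.0012  0.0033  1.1682] t 11.25
[-0.57867515 -0.20394142 -2.43484758] [ 0.02143153  0.32184545 -0.06235211  2.1480013   0.03154827  0.66927563
  2.50962751]
```

```bash
python3 -m jog '[{"x":0.01,"y":-0.006,"z":0,"ax":0,"ay":0,"az":0.06},{"x":0.03,"y":-0.017,"z":0,"ax":0,"ay":0,"az":0.17},{"x":0.05,"y":-0.029,"z":0,"ax":0,"ay":0,"az":0.29},{"x":0.07,"y":-0.04,"z":0,"ax":0,"ay":0,"az":0.41},{"x":0.09,"y":-0.052,"z":0,"ax":0,"ay":0,"az":0.53},{"x":0.11,"y":-0.063,"z":0,"ax":0,"ay":0,"az":0.65},{"x":0.13,"y":-0.074,"z":0,"ax":0,"ay":0,"az":0.77},{"x":0.15,"y":-0.086,"z":0,"ax":0,"ay":0,"az":0.89},{"x":0.17,"y":-0.097,"z":0,"ax":0,"ay":0,"az":1.01},{"x":0.186,"y":-0.107,"z":0,"ax":0,"ay":0,"az":1.1},{"x":0.196,"y":-0.112,"z":0,"ax":0,"ay":0,"az":1.15},{"x":0.199,"y":-0.114,"z":0,"ax":0,"ay":0,"az":1.168}]'
python3 -m jog '[{"x":0,"y":0,"z":0,"ax":0,"ay":0,"az":0},{"x":0,"y":0,"z":0,"ax":0,"ay":0,"az":0},{"x":0,"y":0,"z":0,"ax":0,"ay":0,"az":0}]'
python3 - <<'E'
from h import *
import cv2
a=-.167;c,s=np.cos(a),np.sin(a)
t=read_camera("top");s_=read_camera("side")
go([.5345-.08*c,-.290-.08*s,.0556],90+np.degrees(a))
a=cv2.resize(t[170:290,320:440],(400,400),interpolation=cv2.INTER_CUBIC); b=cv2.resize(s_[130:270,240:380],(400,400),interpolation=cv2.INTER_CUBIC)
cv2.imwrite("pics/c5.png",np.hstack([a,b])[:,:,::-1])
E
```

```text
t: 12.45
eef_pos: [0.4535, -0.2779, 0.1017]
tool_rot: [-0.001, 0.085, 0.996, -0.0]
contact_force: [-0.8, -0.8, -0.9]
gripper_width: 0.146
grasp_force: 88.5
t: 12.75
eef_pos: [0.4544, -0.2756, 0.1022]
tool_rot: [-0.0, 0.082, 0.997, 0.0]
contact_force: [-0.5, -0.1, -1.3]
gripper_width: 0.145
grasp_force: 88.5
shift [-0.0013 -0.0006  0.0467] turn [ 0.0004 -0.      0.0017] t 12.85
```

View pics/c5.png

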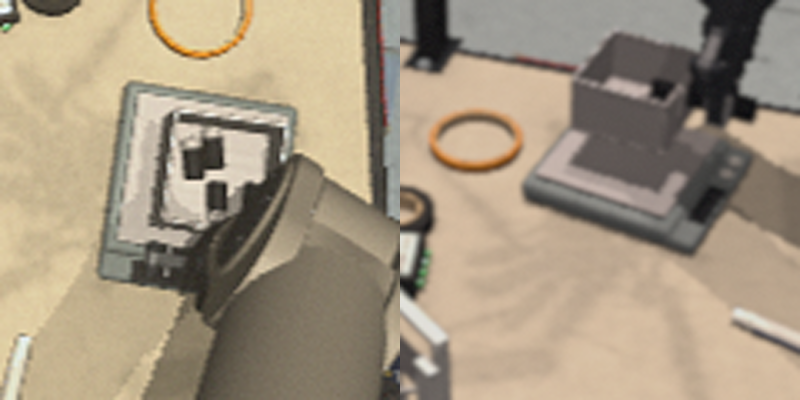

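The pan is level over the plate with cells visible inside (top crop 205,155 and 215,195). Lowering.

```bash
python3 -m jog '[{"x":0,"y":0,"z":0.006,"ax":0,"ay":0,"az":0},{"x":0,"y":0,"z":0.015,"ax":0,"ay":0,"az":0},{"x":0,"y":0,"z":0.025,"ax":0,"ay":0,"az":0},{"x":0,"y":0,"z":0.033,"ax":0,"ay":0,"az":0},{"x":0,"y":0,"z":0.039,"ax":0,"ay":0,"az":0},{"x":0,"y":0,"z":0.043,"ax":0,"ay":0,"az":0},{"x":0,"y":0,"z":0.045,"ax":0,"ay":0,"az":0},{"x":0,"y":0,"z":0.0465,"ax":0,"ay":0,"az":0},{"x":0,"y":0,"z":0.0472,"ax":0,"ay":0,"az":0},{"x":0,"y":0,"z":0.0475,"ax":0,"ay":0,"az":0},{"x":0,"y":0,"z":0.0475,"ax":0,"ay":0,"az":0}]'
```

```text
t: 13.95
eef_pos: [0.4544, -0.2767, 0.055]
tool_rot: [0.0, 0.083, 0.997, -0.0]
contact_force: [0.5, -0.2, -1.6]
gripper_width: 0.147
grasp_force: 88.5
```

```bash
python3 -m jog '[{"x":0,"y":0,"z":0.0005,"ax":0,"ay":0,"az":0},{"x":0,"y":0,"z":0.001,"ax":0,"ay":0,"az":0},{"x":0,"y":0,"z":0.001,"ax":0,"ay":0,"az":0}]'
```

```text
t: 14.25
eef_pos: [0.4543, -0.2767, 0.0546]
tool_rot: [0.0, 0.083, 0.997, 0.0]
contact_force: [-2.9, 0.9, 8.3]
gripper_width: 0.148
grasp_force: 90.1
```

Contact at 8 N, at the expected height. Releasing, then going straight up.

```bash
python3 -m jog '[{"x":0,"y":0,"z":0,"ax":0,"ay":0,"az":0},{"x":0,"y":0,"z":0,"ax":0,"ay":0,"az":0},{"x":0,"y":0,"z":0,"ax":0,"ay":0,"az":0},{"x":0,"y":0,"z":0,"ax":0,"ay":0,"az":0},{"x":0,"y":0,"z":0,"ax":0,"ay":0,"az":0},{"x":0,"y":0,"z":0,"ax":0,"ay":0,"az":0},{"x":0,"y":0,"z":0,"ax":0,"ay":0,"az":0},{"x":0,"y":0,"z":0,"ax":0,"ay":0,"az":0},{"x":0,"y":0,"z":0,"ax":0,"ay":0,"az":0},{"x":0,"y":0,"z":0,"ax":0,"ay":0,"az":0}]' 1 20
python3 -m jog '[{"x":0,"y":0,"z":-0.01,"ax":0,"ay":0,"az":0},{"x":0,"y":0,"z":-0.03,"ax":0,"ay":0,"az":0},{"x":0,"y":0,"z":-0.06,"ax":0,"ay":0,"az":0},{"x":0,"y":0,"z":-0.1,"ax":0,"ay":0,"az":0},{"x":0,"y":0,"z":-0.14,"ax":0,"ay":0,"az":0},{"x":0,"y":0,"z":-0.17,"ax":0,"ay":0,"az":0},{"x":0,"y":0,"z":-0.18,"ax":0,"ay":0,"az":0},{"x":0,"y":0,"z":-0.18,"ax":0,"ay":0,"az":0},{"x":0,"y":0,"z":-0.18,"ax":0,"ay":0,"az":0}]'
python3 - <<'E'
from h import *
import cv2
t=read_camera("wrist"); s_=read_camera("side")
a=cv2.resize(t,(440,330)); b=cv2.resize(s_[140:270,220:350],(330,330),interpolation=cv2.INTER_CUBIC)
cv2.imwrite("pics/c6.png",np.hstack([a,b])[:,:,::-1])
E
```

```text
t: 15.25
eef_pos: [0.4542, -0.2767, 0.0538]
tool_rot: [-0.0, 0.083, 0.997, 0.0]
contact_force: [0.1, -0.5, -0.1]
gripper_width: 1.0
grasp_force: 0.0
t: 16.15
eef_pos: [0.4535, -0.2762, 0.2328]
tool_rot: [-0.001, 0.083, 0.997, 0.0]
contact_force: [-0.3, 0.3, -0.4]
gripper_width: 0.996
grasp_force: 0.0
```

View pics/c6.png

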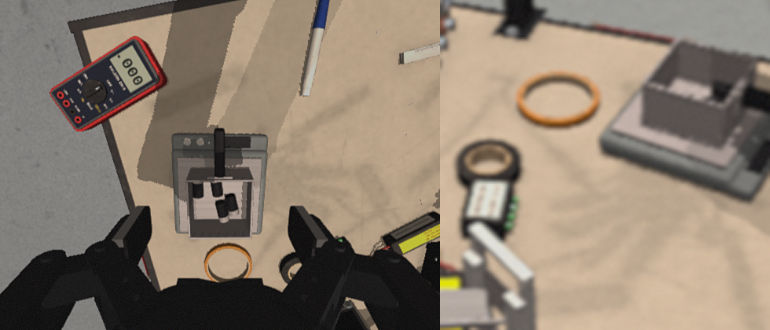

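The pan stands centred on the plate, at about (220,205), with four cells inside and the fingers clear. Handing in.

```bash
python3 -c "
from station import *
print(hand_in())"
```

```text
the job is handed in; nothing more can be done
None
```

Handed in at about 16 s: the pan is released upright in the middle of the scale's plate with all four cells in it; I did not separately measure that the gate is shut, the hand-in returned no verdict, and I viewed 11 pictures, one over the limit of 10.

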